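# Open the bench centrifuge

## Robot

A 6-joint arm with a two-finger parallel gripper is mounted at the origin on the work surface. World frame = base frame: x ahead of the robot, y to its left, z up, the work surface at z = 0. Lengths are in mm, angles in rad, forces in N, time in s.
With the tool pointing down it reaches from about 350 to 775 mm from the base axis. Payload 7.3 kg.
Tool frame: the origin (TCP) lies between the finger pads; the fingertips stand 25 mm ahead of it and the grasp point (between the pads) lies 6 mm ahead of it; z points along the fingers, y is the line along which they close (so a half turn about z gives the same grasp; the last joint's range is limited). The gripper opens to 92 mm and grips with 3 to 60 N. Pads are 19 mm wide; open, the fingers measure 130 mm over their backs; the gripper's body (75 mm by 190 mm) begins 47 mm behind the grasp point.
Start: joints at [1.075, 0.342, 1.524, -0, 1.275, -0.146], TCP at [179.909, 493.232, 224.441] pointing down, gripper open.
Joint ranges: [-2.53, 2.53], [-0.77, 2.02], [0.04, 2.7], [-1, 4.14], [0.28, 2.66], [-3.11, 3.11]. Speed limits (rad/s): [2.57, 2.57, 3.14, 3.14, 3.14, 3.14].

## Interface

Orientations are given as [roll, pitch, yaw] about the fixed x, y, z axes, in that order (R = Rz(yaw) Ry(pitch) Rx(roll)).
In Python, from plant import bot gives the robot as it stands.
- The arm moves only by the tool play_rows, never from a script. Its argument "commands" is a list of rows, each an object of numbers: "x", "y", "z": the shift along the tool's x, y, z in m; "twist": the turn about the tool's z in degrees. In form: [{"x": .., "y": .., "z": .., "twist": ..}, ...]. A call has exactly 8 rows; each row is the pose to reach, as a shift and turn from the pose commanded when the call began, along the tool's axes at that moment; what a row does not reach only later rows make up. A row lasts 1/10 s, in which the tool goes at most 50 mm and 8.59 degrees, less where a joint would pass 70% of its speed; a pose out of reach is approached as far as the arm can. A call with a gripper value outside its range is refused whole. "jaw" is the closure, from 0 (fully open) to 1 (shut), set as the call begins (left out, the last holds). The fingers move at their own pace and stop on an object; the grip force is fixed at half the most. Time passes only in rows, so rows that repeat a pose let the fingers close, or fill a call up. It gives the time, the measured TCP pose, the force, the opening and the grip force at its end, in the units of the state.
- bot.get_obs(): the state, without advancing time (a new reading comes with each control period).
- bot.capture(name): name is "side" or "top"; returns a dict with "pixels" (384x512x3 uint8, red, green, blue), "fx", "fy", "cx", "cy" (pixels), "k1" (the pictures are not rectified: a ray, as slopes to the right and down, at radius r is drawn at 1 + k1 r^2 times it, then the intrinsics apply), "eye" and "rotation" of the camera in the world. Camera axes: x right, y down, z forward; pixel columns grow to the right and rows downward; lengths in mm; the calibration is good to about 2 mm. A picture is of the moment at which its call begins. There is no depth.
- bot.close_job(): hands the job in; it is judged then, once.
The state is a dict: "time": time; "joint_positions": joint angles; "dq": joint speeds; "tau": joint torques, N m; "tool_pos": TCP position; "tcp_rot": TCP orientation; "contact_force": force on the tool from outside, world axes, zero at the start; "moment": the same for the moment, N m; "grip_width": finger opening in mm; "finger_force": force on a finger pad.
Only numpy, scipy, OpenCV 4.12 (cv2) and the standard library are available. Lean on these libraries where they do the work, as an engineer would, in place of code of your own. Each camera call takes 0.05 s, during which the arm holds its last target. There are 200 camera calls.

## Task

Open the centrifuge with your fingertips only: press the lid-release button on its front deck so that the lid pops up, then push the lid up from under its front lip, past its balance point, so that it goes back onto its stop and stays open by itself. Do not grip or force the lid, and leave the racks, tubes and other things around it where they are.

Things in the scene. Friction and masses are not known exactly. Their poses are not given: they have to be found in the camera images.
- centrifuge: White bench centrifuge, fixed, 226 wide (y), 240 deep. Origin on the bench under it; x to its back (away from the robot), y to its left. Flat front deck x -130 to -50, 70 high: flat display, flat keys and one raised round button. Behind it (x -50 to 110) the case is 115 high, under the lid; hinge lugs reach x 147. All mm.
- lid (a joint): Grey lid, rad: 0 shut, 1.80 leaning back on its stop. Turns about the level line through hinge along the machine's y; its front rises and goes back. A catch holds it shut; let go, a plunger pops it up to 0.18. A counterweight bar behind the hinge balances it at 1.20: below, it sinks to 0.18; beyond, it goes slowly (damped) to the stop. About 1 N at the lip lifts it.
- lip_edge (a point): Middle of the lower front edge of the lid's finger lip, a tongue 90 mm wide, 10 mm thick, 17 mm out from the lid shell (200 wide, 180 long, 26 thick). Turns with the lid, 207 mm from the hinge line. Shut: 120 mm above the bench, 50 mm above the deck, 25 mm in front of the upper case, so fingertips go under it from the front.
- hinge (a point): Middle of the lid's hinge line, fixed on the case: 132 mm behind the centrifuge's origin, 122 mm above the bench.
- release (a joint): Lid-release button, travel in m: 0 out, 0.006 fully pressed. Sprung: 2 N to start, 6 N at the bottom; comes back by itself. From about 0.003 it draws the bolt and the lid pops up; letting go does not catch the lid again.
- release_top (a point): Centre of the top of the lid-release button: grey, round, 22 mm across, in a black collar 38 mm across, near the right end of the front deck, 102 mm in front of the centrifuge's origin, 75 mm to its right, 92 mm above the bench. Pressed straight down. The lid shell's front edge is 44 mm behind its centre, the lip's side 30 mm to its left.
- tube_rack: Green two-tier rack, 200 x 75 mm, with red- and grey-capped blood tubes, 116 mm high over the caps; stands to the left of the centrifuge. Loose; origin under its middle. A bystander, to be left alone.
- micro_rack: Low teal rack with small white-capped microtubes, 205 x 72 mm, 48 mm high; to the right of the centrifuge. Loose; origin under its middle. A bystander, to be left alone.
- tube_stand: Single 28 mm tube with a blue screw cap in a round white foot, 64 mm across, 124 mm high; near the centrifuge's front left corner. Loose; origin under its middle. A bystander, to be left alone.
- pipette: White hand pipette lying flat, about 250 mm long, 30 mm high; right of the teal rack. Loose; origin under its middle. A bystander, to be left alone.
- tip_box: White pipette-tip box with a blue lid, 124 x 88 mm, 87 mm high; on the left of the bench. Loose; origin under its middle. A bystander, to be left alone.
- marker: Black marker pen lying on the bench in front of the centrifuge, 115 mm long, 14 mm high. Loose; origin under its middle. A bystander, to be left alone.
- tape_roll: Roll of paper tape lying flat, 90 mm across, 20 mm high; in front of the centrifuge, to its right. Loose; origin under its middle. A bystander, to be left alone.

How it is judged (in metres and radians):
On the way, in this order (a step that is already met when the one before it is completed fails the run):
1. the lid-release button is pressed (value of joint release above 0.003 m).
2. the freed lid is raised past its balance point (value of joint lid above 1.25 rad).
At the end, for the whole second after the job is handed in: The lid leans back on its stop (lid angle above 1.72 rad), at rest, and the release button is out again (under 2 mm) (value of joint lid above 1.72 rad and velocity of joint lid between -0.05 and 0.05 rad/s and value of joint release below 0.002 m); the robot touches nothing.
It fails at once if the lid is gripped or forced (more than 15 N between the fingers and the lid) (contact force between the fingers and lid above 15 N).
It fails at once if something standing around the centrifuge is moved or lifted by more than 25 mm, or tipped over (distance of any of tube_rack, micro_rack, tube_stand, pipette, tip_box, marker, tape_roll from where it was at the start of the episode above 0.025 m or angle between any of tube_rack, micro_rack, tube_stand, pipette, tip_box, marker, tape_roll's own z axis and vertical above 0.4 rad).
It also fails if it takes over 45 s, if anything falls off the work surface, if the arm or the gripper's body presses on something with over 40 N, if the wrist force passes 120 N, or if a joint passes its speed limit or range.

## Working session

There is one attempt and no reset: what is moved stays moved. The work goes in short steps, Python scripts to look and compute and a tool call to move; the robot and the scene stay as the last step left them, time stands still between calls to the robot, and variables do not carry over. Pictures are saved under pics/ and viewed, at most 10 in all, crops included, and the job is handed in when it is done.

Besides the shell and the picture viewer there is one more tool, called by a JSON object that holds its "op" and its "data". play_rows: Moves the arm, as the interface text tells. Its arguments: {"type":"object","properties":{"commands":{"type":"array"},"jaw":{"type":"number"}},"required":["commands"]}

```bash
mkdir -p pics; cat > h.py <<'E'
import numpy as np, cv2, pickle
from plant import bot
def snap(n,f):
    c=bot.capture(n); cv2.imwrite(f'pics/{f}.png',cv2.cvtColor(np.asarray(c['pixels']),cv2.COLOR_RGB2BGR)); pickle.dump({k:v for k,v in c.items()},open(f'pics/{f}.pkl','wb')); return c
def ray(c,u,v):
    d=np.array([(u-c['cx'])/c['fx'],(v-c['cy'])/c['fy']]); s=d.copy()
    for _ in range(20): s=d/(1+c['k1']*(s@s))
    r=np.array(c['rotation'])@np.array([s[0],s[1],1]); return np.array(c['eye']),r
def atz(c,u,v,z):
    e,r=ray(c,u,v); return e+r*(z-e[2])/r[2]
def proj(c,p):
    q=np.array(c['rotation']).T@(np.array(p)-c['eye']); s=q[:2]/q[2]; s=s*(1+c['k1']*(s@s)); return [round(c['fx']*s[0]+c['cx'],1),round(c['fy']*s[1]+c['cy'],1)]
E
python3 - <<'E'
from h import *
for n in('top','side'):
    c=snap(n,n+'0'); print(n,c['eye'],np.round(c['rotation'],3),c['fx'],c['k1'])
o=bot.get_obs(); print(o)
a=cv2.imread('pics/top0.png');cv2.imwrite('pics/top0b.png',cv2.resize(a,(800,600),interpolation=3))
a=cv2.imread('pics/side0.png');cv2.imwrite('pics/side0b.png',cv2.resize(a,(800,600),interpolation=3))
E
```

```text
top [ 259.92984464   71.97311216 1491.84198672] [-2.931e+00 -2.000e-03 -1.521e+00] 480.59242703121197 -0.030244216765598252
side [533.65215956 754.25470633 687.43486245] [-2.267 -0.009 -3.114] 359.01528302296936 0.002418614892452246
{'time': 0.1, 'joint_positions': array([ 1.07500826e+00,  3.42642109e-01,  1.52492212e+00,  1.76198318e-05,
        1.27540475e+00, -1.45985974e-01]), 'dq': array([ 0.00031497, -0.0014899 , -0.00362284,  0.00024086,  0.00063867,
        0.00029566]), 'tau': array([ 2.30447484e-03, -4.32007349e+01, -2.44695032e+01,  7.20083364e-02,
        5.24999527e-02, -7.93787103e-05]), 'tool_pos': array([179.71401905, 492.89148003, 223.81992396]), 'tcp_rot': array([-3.14023342e+00, -2.16881079e-04,  2.79178527e+00]), 'contact_force': array([ 0.51868589, -0.86927349,  0.64017814]), 'moment': array([ 0.00963572, -0.0241527 , -0.05340211]), 'finger_force': 0.0, 'grip_width': 91.49804521124564}
```

View pics/top0b.png

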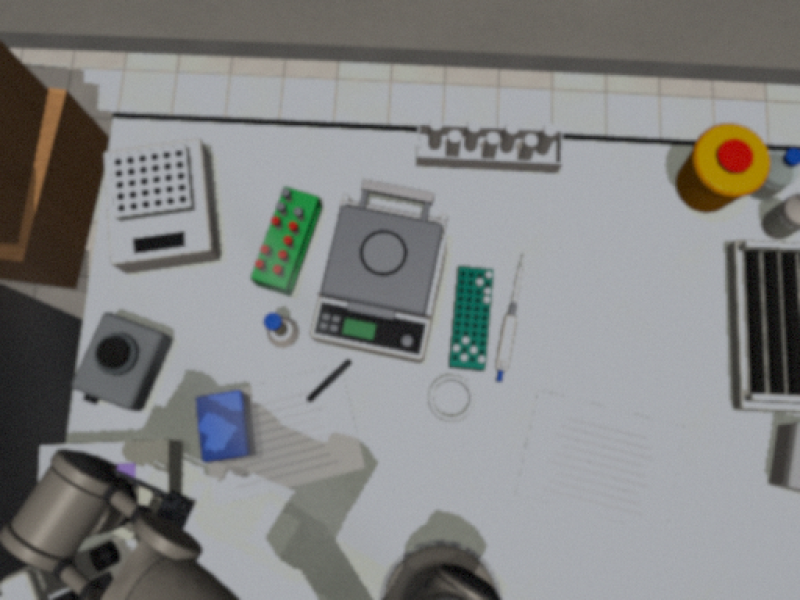

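View pics/side0b.png

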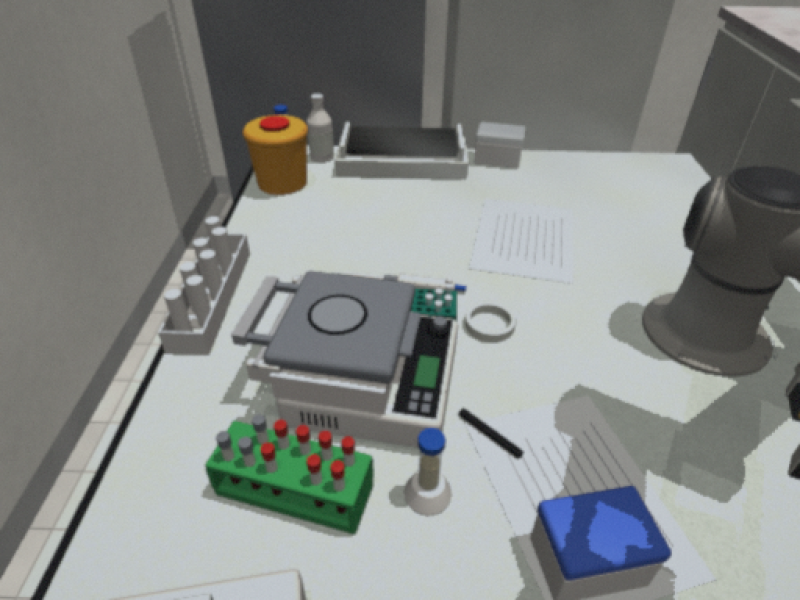

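The top view shows the centrifuge with its button near (406,340) in the enlarged picture, yawed a little. The side view shows the button near (440,326) and the lid shut. I'll enlarge both to read pixels.

```bash
sed -i "s/np.array(c\['rotation'\])/Rm(c)/g" h.py; cat >> h.py <<'E'
from scipy.spatial.transform import Rotation as Ro
def Rm(c): return Ro.from_euler('xyz',c['rotation']).as_matrix()
E
python3 - <<'E'
import cv2
a=cv2.imread('pics/top0.png')[105:235,190:295];b=cv2.imread('pics/side0.png')[165:290,145:305]
cv2.imwrite('pics/a.png',cv2.resize(a,None,fx=4.6,fy=4.6,interpolation=2));cv2.imwrite('pics/b.png',cv2.resize(b,None,fx=4.8,fy=4.8,interpolation=2))
E
```

```text
(no output)
```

View pics/a.png

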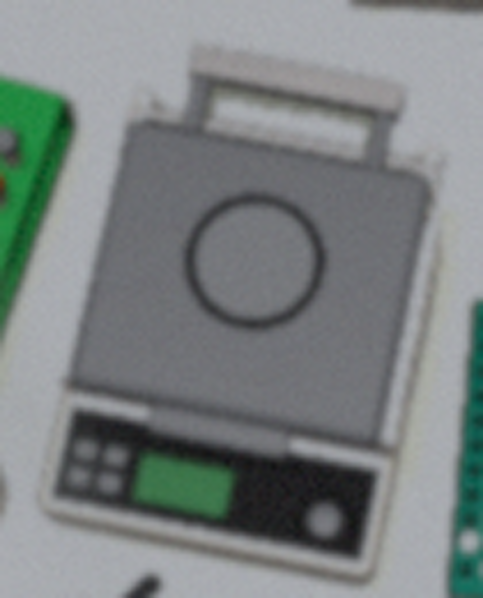

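View pics/b.png

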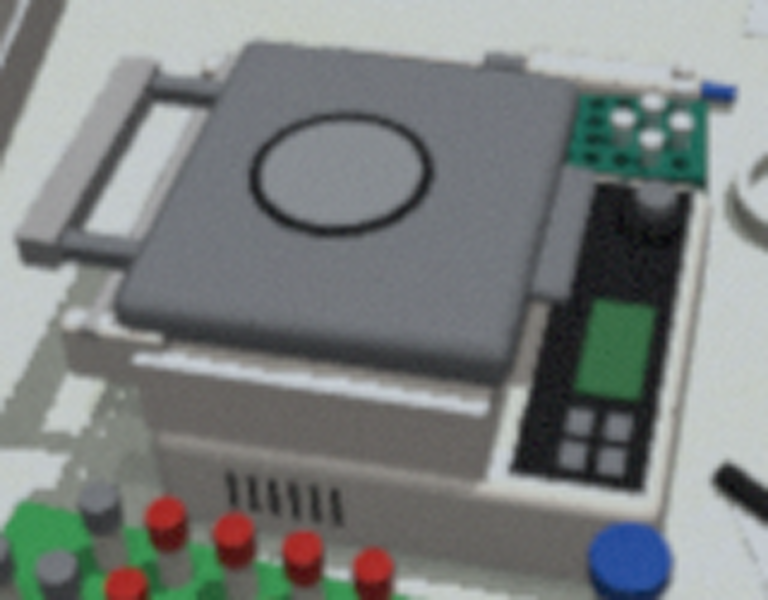

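In the crops, the button top is at (324,519) top and (658,198) side. The lip's front corners are at (150,430) and (287,457) top, and (594,172) and (563,300) side.

```bash
cat > fit.py <<'E'
from h import *
from scipy.optimize import least_squares
T=pickle.load(open('pics/top0.pkl','rb'));S=pickle.load(open('pics/side0.pkl','rb'))
t=lambda u,v:((u+.5)/4.6-.5+190,(v+.5)/4.6-.5+105)
s=lambda u,v:((u+.5)/4.8-.5+145,(v+.5)/4.8-.5+165)
B=[-102,-75,92];L=[-75,45,130];R=[-75,-45,130]
obs=[(T,B,t(324,519)),(T,L,t(150,430)),(T,R,t(287,457)),(S,B,s(658,198)),(S,R,s(594,172)),(S,L,s(563,300)),
(T,[-130,0,70],None)]
def W(p,q): c,d=np.cos(p[2]),np.sin(p[2]); return np.array([p[0]+c*q[0]-d*q[1],p[1]+d*q[0]+c*q[1],q[2]])
def f(p): return np.concatenate([np.array(proj(c,W(p,q)))-o for c,q,o in obs if o])
E
python3 - <<'E'
from fit import *
print(atz(T,*t(324,519),92))
r=least_squares(f,[500,0,-.1],x_scale=[100,100,.1],diff_step=1e-3);p=r.x;print(p,np.round(r.fun.reshape(-1,2),1))
for n,q in dict(btn=B,lip=[-75,0,120],hinge=[132,0,122],deckFL=[-130,113,70],FR=[-130,-113,70]).items(): print(n,W(p,q),proj(T,W(p,q)))
for n,u,v,z in [('bluecap',276,321,124),('tape',449,397,20),('mk1',348,363,10),('mk2',310,398,10),('micro',466,365,45),('rack',262,285,60)]: print(n,atz(T,u*.64,v*.64,z)[:2])
E
```

```text
[480.31869543  89.6454084   92.        ]
[ 5.90627105e+02  0.00000000e+00 -1.00000000e-01] [[ 52.3   2.2]
 [ 51.4   4.2]
 [ 52.6   2.9]
 [ -1.8 -37.2]
 [  1.4 -37.5]
 [  4.4 -43.5]]
btn [481.64917353 -64.4423039   92.        ] [np.float64(312.3), np.float64(219.6)]
lip [516.00179224   7.48750625 120.        ] [np.float64(288.9), np.float64(205.2)]
hinge [721.96765445 -13.178011   122.        ] [np.float64(298.5), np.float64(137.7)]
deckFL [472.55773923 125.41381484  70.        ] [np.float64(248.0), np.float64(220.6)]
FR [449.99538707 -99.45712651  70.        ] [np.float64(323.0), np.float64(231.8)]
bluecap [498.13911904 332.11425243]
tape [382.99793083   1.58361227]
mk1 [440.85136409 203.74848642]
mk2 [368.13497934 273.68574162]
micro [444.14741858 -27.63610391]
rack [579.3458878  377.99817076]
```

```bash
sed -i 's/round(\(c\[.f[xy].\]\*s\[[01]\]+c\[.c[xy].\]\),1)/\1/g' h.py
python3 - <<'E'
from fit import *
r=least_squares(f,[590,150,-.2]);p=r.x;print(p,np.round(r.fun.reshape(-1,2),1))
for n,q in dict(btn=B,lip=[-75,0,120],hinge=[132,0,122],deckFL=[-130,113,70],FR=[-130,-113,70]).items(): print(n,W(p,q).round(1))
E
```

```text
[ 5.94693351e+02  1.46451935e+02 -1.69979217e-01] [[-0.  -0.4]
 [-0.7 -1.1]
 [-0.1 -0.3]
 [-0.1 -0.5]
 [ 1.  -0.3]
 [ 0.5 -0.3]]
btn [481.5  89.8  92. ]
lip [520.8 159.1 120. ]
hinge [724.8 124.1 122. ]
deckFL [485.7 279.8  70. ]
FR [447.5  57.1  70. ]
```

```bash
cat > go.py <<'E'
from fit import *
P=[594.7,146.45,-.17]
def go(q,yaw=np.pi/2-.17):   # target TCP in machine frame -> shift (m) and twist (deg) in present tool axes
    o=bot.get_obs(); R=Ro.from_euler('xyz',o['tcp_rot']).as_matrix(); w=W(P,q)
    d=R.T@(w-o['tool_pos']); print('target',w.round(1),'shift',(d/1000).round(4),'twist',round(np.degrees(o['tcp_rot'][2]-yaw),1),'now',o['tool_pos'].round(1),o['tcp_rot'].round(3),o['contact_force'].round(1),o['time'])
E
python3 -c "
from go import *
go([-158,-82,224])"
```

```text
target [425.1  92.4 224. ] shift [-3.678e-01 -2.922e-01  1.000e-04] twist 79.7 now [179.7 492.9 223.8] [-3.14  -0.     2.792] [ 0.5 -0.9  0.6] 0.1
```

{"op": "play_rows", "data": {"commands": [{"x": -0.023,"y": -0.018,"z": 0,"twist": 5},{"x": -0.046,"y": -0.036,"z": 0,"twist": 10},{"x": -0.069,"y": -0.055,"z": 0,"twist": 15},{"x": -0.092,"y": -0.073,"z": 0,"twist": 20},{"x": -0.115,"y": -0.091,"z": 0,"twist": 25},{"x": -0.138,"y": -0.11,"z": 0,"twist": 30},{"x": -0.161,"y": -0.128,"z": 0,"twist": 35},{"x": -0.184,"y": -0.146,"z": 0,"twist": 40}], "jaw": 0}}

```text
time: 0.9
tool_pos: [303.0, 291.9, 224.2]
tcp_rot: [-3.141, -0.0, 2.09]
contact_force: [0.5, 0.6, 0.4]
grip_width: 91.9
finger_force: 0.0
```

```bash
python3 -c "
from go import *
go([-158,-82,160])"
```

```text
target [425.1  92.4 160. ] shift [-0.2338  0.007   0.0642] twist 39.5 now [303.  291.9 224.2] [-3.141 -0.     2.09 ] [0.5 0.6 0.4] 0.9
```

{"op": "play_rows", "data": {"commands": [{"x": -0.035,"y": 0.001,"z": 0,"twist": 6},{"x": -0.07,"y": 0.002,"z": 0,"twist": 12},{"x": -0.105,"y": 0.003,"z": 0.01,"twist": 18},{"x": -0.14,"y": 0.004,"z": 0.02,"twist": 24},{"x": -0.175,"y": 0.005,"z": 0.035,"twist": 30},{"x": -0.21,"y": 0.006,"z": 0.05,"twist": 36},{"x": -0.234,"y": 0.007,"z": 0.064,"twist": 39.5},{"x": -0.234,"y": 0.007,"z": 0.064,"twist": 39.5}]}}

```text
time: 1.7
tool_pos: [425.8, 91.6, 158.6]
tcp_rot: [-3.139, 0.001, 1.4]
contact_force: [-0.7, 0.8, 0.4]
grip_width: 91.9
finger_force: 0.0
```

```bash
python3 -c "
from go import *
go([-158,-82,135])
for n in('top','side'): snap(n,n+'1')
a=cv2.imread('pics/top1.png')[90:270,150:350];b=cv2.imread('pics/side1.png')[80:290,145:345]
cv2.imwrite('pics/c.png',np.hstack([cv2.resize(a,(400,400),interpolation=2),cv2.resize(b,(400,400),interpolation=2)]))"
```

```text
target [425.1  92.4 135. ] shift [ 0.0007 -0.0007  0.0236] twist -0.1 now [425.8  91.6 158.6] [-3.139e+00  1.000e-03  1.400e+00] [-0.7  0.8  0.4] 1.7
```

View pics/c.png

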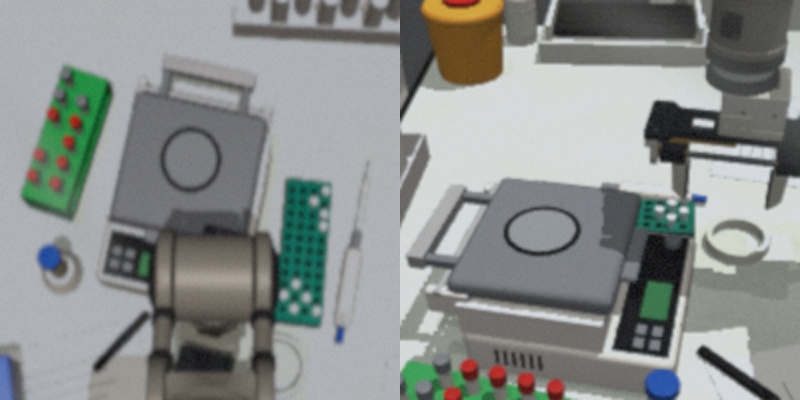

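The side crop shows the rear finger over the button, (680,200) against (672,240), with the other finger clear in front. I'll press now.

{"op": "play_rows", "data": {"commands": [{"x": 0,"y": 0,"z": 0.015,"twist": 0},{"x": 0,"y": 0,"z": 0.03,"twist": 0},{"x": 0,"y": 0,"z": 0.036,"twist": 0},{"x": 0,"y": 0,"z": 0.039,"twist": 0},{"x": 0,"y": 0,"z": 0.042,"twist": 0},{"x": 0,"y": 0,"z": 0.044,"twist": 0},{"x": 0,"y": 0,"z": 0.046,"twist": 0},{"x": 0,"y": 0,"z": 0.046,"twist": 0}]}}

```text
time: 2.6
tool_pos: [425.7, 93.8, 114.4]
tcp_rot: [3.142, -0.0, 1.404]
contact_force: [0.7, -0.4, 0.7]
grip_width: 91.6
finger_force: 0.0
```

```bash
python3 -c "
from go import *
go([-158,-82,135])
for n in('top','side'): snap(n,n+'2')
a=cv2.imread('pics/top2.png')[90:270,150:350];b=cv2.imread('pics/side2.png')[80:290,145:345]
cv2.imwrite('pics/d.png',np.hstack([cv2.resize(a,(300,300),interpolation=2),cv2.resize(b,(500,500),interpolation=2)[:300] if 0 else cv2.resize(b,(300,300),interpolation=2)]))"
```

```text
target [425.1  92.4 135. ] shift [-0.0015 -0.0003 -0.0206] twist 0.2 now [425.7  93.8 114.4] [ 3.142 -0.     1.404] [ 0.7 -0.4  0.7] 2.6
```

View pics/d.png

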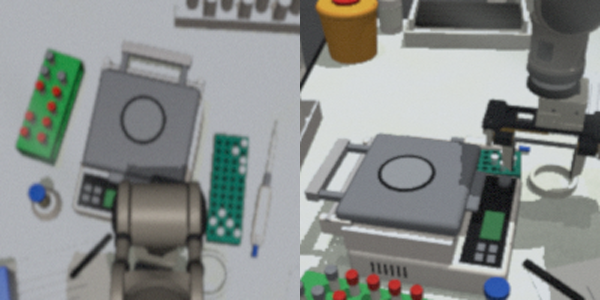

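The lid is still shut and the finger is at the button with no force yet. I'll go a little lower.

{"op": "play_rows", "data": {"commands": [{"x": 0,"y": 0,"z": 0.001,"twist": 0},{"x": 0,"y": 0,"z": 0.002,"twist": 0},{"x": 0,"y": 0,"z": 0.003,"twist": 0},{"x": 0,"y": 0,"z": 0.003,"twist": 0},{"x": 0,"y": 0,"z": 0.004,"twist": 0},{"x": 0,"y": 0,"z": 0.004,"twist": 0},{"x": 0,"y": 0,"z": 0.004,"twist": 0},{"x": 0,"y": 0,"z": 0.004,"twist": 0}]}}

```text
time: 3.5
tool_pos: [425.6, 93.8, 110.4]
tcp_rot: [3.142, -0.0, 1.404]
contact_force: [-0.1, 0.2, 1.1]
grip_width: 91.6
finger_force: 0.0
```

```bash
python3 -c "
from go import *
go([-158,-82,135])
snap('side','side3')
b=cv2.imread('pics/side3.png')[120:280,145:345]
cv2.imwrite('pics/e.png',cv2.resize(b,(750,600),interpolation=2))"
```

```text
target [425.1  92.4 135. ] shift [-0.0015 -0.0003 -0.0246] twist 0.2 now [425.6  93.8 110.4] [ 3.142 -0.     1.404] [-0.1  0.2  1.1] 3.5
```

View pics/e.png

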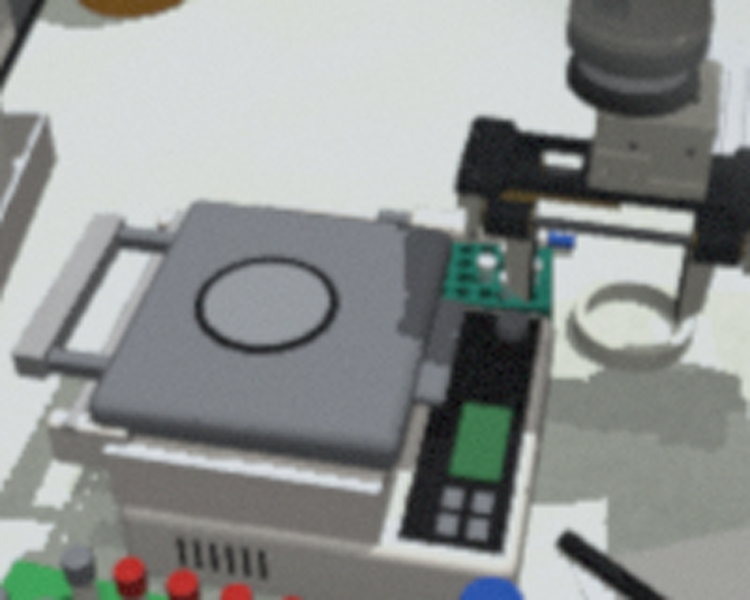

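```bash
python3 -c "
from go import *
c=pickle.load(open('pics/side3.pkl','rb')); k=lambda w:((np.array(proj(c,w))-[145,120])*3.75).round()
o=bot.get_obs(); R=Ro.from_euler('xyz',o['tcp_rot']).as_matrix()
for y in(-65,-46,46,65):
  for z in(25,-41): print(y,z,[k(o['tool_pos']+R@np.array([x,y,z])) for x in(-9.5,9.5)])
print('btn',k(W(P,B)),k(W(P,[-102,-86,92])),k(W(P,[-102,-64,92])),k(W(P,[-102,-75,70])))"
```

```text
-65 25 [array([696., 338.]), array([695., 357.])]
-65 -41 [array([711., 260.]), array([710., 280.])]
-46 25 [array([667., 334.]), array([665., 353.])]
-46 -41 [array([680., 256.]), array([679., 275.])]
46 25 [array([529., 315.]), array([525., 334.])]
46 -41 [array([535., 238.]), array([532., 256.])]
65 25 [array([501., 311.]), array([497., 330.])]
65 -41 [array([506., 234.]), array([502., 252.])]
btn [512. 320.] [514. 309.] [510. 331.] [510. 344.]
```

```bash
python3 -c "
import cv2,numpy as np
f=lambda n:cv2.resize(cv2.imread(f'pics/{n}.png')[180:217,265:335],None,fx=5.7,fy=8,interpolation=2)
cv2.imwrite('pics/f.png',np.vstack([np.hstack([f('side1'),f('side3')]),np.hstack([f('side0'),f('side2')])]))"
```

```text
(no output)
```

View pics/f.png

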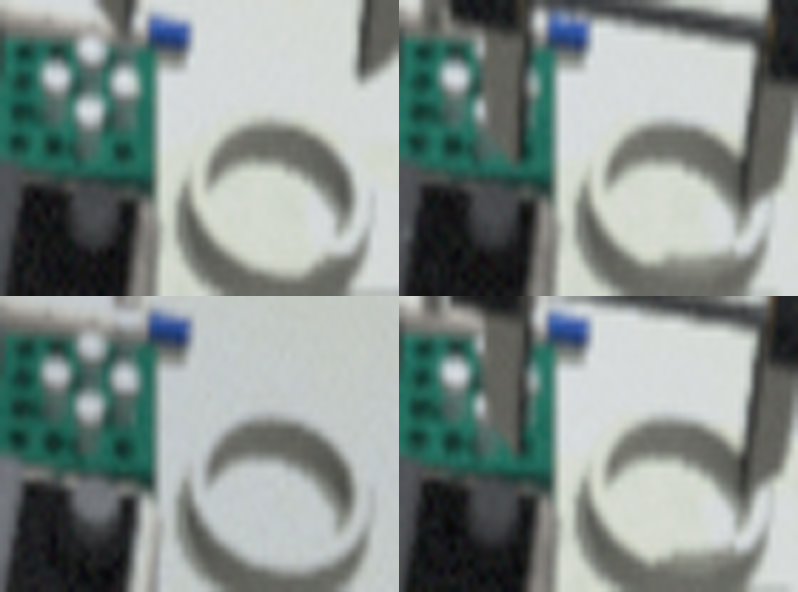

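The fingertips end above the button: open, they sit higher than nominal and taper to a point. I'll rise, close the fingers, and turn 90° so the body clears the lid, then press with the closed tips.

{"op": "play_rows", "data": {"commands": [{"x": 0,"y": 0,"z": -0.03,"twist": 0},{"x": 0,"y": 0,"z": -0.06,"twist": 0},{"x": 0,"y": 0,"z": -0.08,"twist": -8},{"x": 0,"y": 0,"z": -0.08,"twist": -16},{"x": 0,"y": 0,"z": -0.08,"twist": -24},{"x": 0,"y": 0,"z": -0.08,"twist": -32},{"x": 0,"y": 0,"z": -0.08,"twist": -40},{"x": 0,"y": 0,"z": -0.08,"twist": -48}], "jaw": 1}}

```text
time: 4.35
tool_pos: [425.6, 93.8, 190.4]
tcp_rot: [3.141, -0.0, 2.248]
contact_force: [-0.0, -0.3, 0.8]
grip_width: 32.3
finger_force: 0.0
```

```bash
python3 -c "
from go import *
go([-114,-75,170],np.pi-.17)"
```

```text
target [469.7  91.8 170. ] shift [-0.0291  0.0331  0.0204] twist -41.5 now [425.6  93.8 190.4] [ 3.141 -0.     2.248] [-0.  -0.3  0.8] 4.35
```

{"op": "play_rows", "data": {"commands": [{"x": -0.005,"y": 0.005,"z": 0,"twist": -8},{"x": -0.01,"y": 0.01,"z": 0,"twist": -16},{"x": -0.015,"y": 0.015,"z": 0,"twist": -24},{"x": -0.02,"y": 0.02,"z": 0.005,"twist": -32},{"x": -0.025,"y": 0.028,"z": 0.01,"twist": -40},{"x": -0.029,"y": 0.033,"z": 0.02,"twist": -41.5},{"x": -0.029,"y": 0.033,"z": 0.02,"twist": -41.5},{"x": -0.029,"y": 0.033,"z": 0.02,"twist": -41.5}]}}

```text
time: 5.15
tool_pos: [469.1, 91.6, 170.0]
tcp_rot: [-3.141, -0.001, 2.964]
contact_force: [0.4, 0.3, 0.0]
grip_width: 0.5
finger_force: 0.0
```

```bash
python3 -c "
from go import *
go([-114,-75,113],np.pi-.17)
c=snap('side','side4'); o=bot.get_obs(); R=Ro.from_euler('xyz',o['tcp_rot']).as_matrix()
b=cv2.imread('pics/side4.png')[120:240,225:345]; b=cv2.resize(b,None,fx=5,fy=5,interpolation=2)
for x,y,z in[(9.5,0,25),(-9.5,0,25),(9.5,19,25),(-9.5,19,25),(9.5,-19,25),(-9.5,-19,25)]:
  q=((np.array(proj(c,o['tool_pos']+R@np.array([x,y,z])))-[225,120]+.5)*5).astype(int); print(x,y,z,q); cv2.circle(b,q,2,(0,0,255),-1)
cv2.imwrite('pics/g.png',b)"
```

```text
target [469.7  91.8 113. ] shift [-0.0006  0.0003  0.057 ] twist -0.5 now [469.1  91.6 170. ] [-3.141e+00 -1.000e-03  2.964e+00] [0.4 0.3 0. ] 5.15
9.5 0 25 [337 351]
-9.5 0 25 [297 346]
9.5 19 25 [332 377]
-9.5 19 25 [291 371]
9.5 -19 25 [342 327]
-9.5 -19 25 [303 322]
```

View pics/g.png

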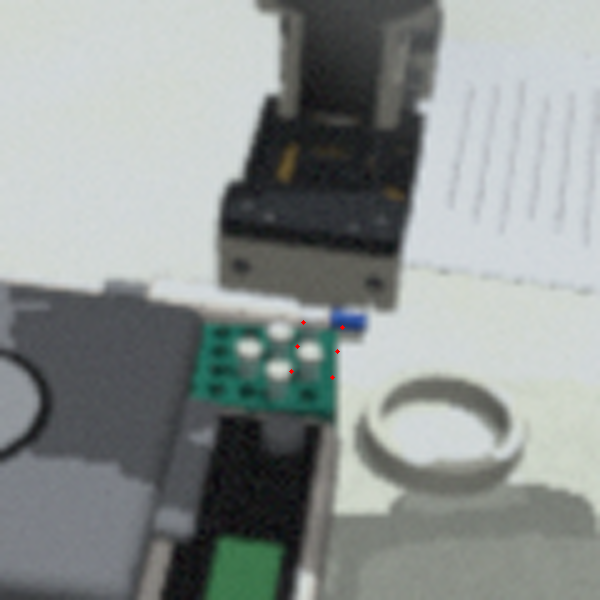

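The fingers are hidden behind the gripper body in this view, so I'll feel for the button by force while descending in small steps.

{"op": "play_rows", "data": {"commands": [{"x": 0,"y": 0,"z": 0.02,"twist": 0},{"x": 0,"y": 0,"z": 0.04,"twist": 0},{"x": 0,"y": 0,"z": 0.05,"twist": 0},{"x": 0,"y": 0,"z": 0.054,"twist": 0},{"x": 0,"y": 0,"z": 0.056,"twist": 0},{"x": 0,"y": 0,"z": 0.057,"twist": 0},{"x": 0,"y": 0,"z": 0.057,"twist": 0},{"x": 0,"y": 0,"z": 0.057,"twist": 0}]}}

```text
time: 6.0
tool_pos: [469.8, 91.6, 113.9]
tcp_rot: [3.141, 0.001, 2.966]
contact_force: [-0.5, -0.0, -0.6]
grip_width: 0.2
finger_force: 0.0
```

```bash
python3 -c "
from go import *
for n in ('top','side'): snap(n,n+'5')
print(bot.get_obs()['contact_force'])
a=[cv2.imread(f'pics/{n}.png').astype(int) for n in('side0','side4','side5','top0','top5')]
# lid patch change
print('base',proj(S,[0,0,0]),proj(S,[0,0,100]))
d=abs(a[2]-a[0]).sum(2)[170:235,205:265]; print(d.mean())
d=abs(a[4]-a[3]).sum(2)[110:190,205:290]; print(d.mean())"
```

```text
[0.34350772 0.2736802  0.49185788]
base [np.float64(450.04472242982627), np.float64(212.69558323184327)] [np.float64(463.5940438611577), np.float64(184.9643765150103)]
50.21948717948718
33.46911764705882
```

{"op": "play_rows", "data": {"commands": [{"x": 0,"y": 0,"z": 0.001,"twist": 0},{"x": 0,"y": 0,"z": 0.002,"twist": 0},{"x": 0,"y": 0,"z": 0.003,"twist": 0},{"x": 0,"y": 0,"z": 0.004,"twist": 0},{"x": 0,"y": 0,"z": 0.005,"twist": 0},{"x": 0,"y": 0,"z": 0.006,"twist": 0},{"x": 0,"y": 0,"z": 0.006,"twist": 0},{"x": 0,"y": 0,"z": 0.006,"twist": 0}]}}

```text
time: 6.9
tool_pos: [469.5, 91.6, 107.4]
tcp_rot: [3.142, -0.0, 2.966]
contact_force: [0.5, -0.1, 0.3]
grip_width: 0.4
finger_force: 0.0
```

```bash
python3 -c "
from go import *
def aty(u,v,y):
  e,r=ray(S,u,v); return (e+r*(y-e[1])/r[1]).round(1)
print('plate(TCP 469,92,170)',[(y,aty(286.6,180,y)) for y in(92,130,160,187)])
for y in(80,91,100): print('tips(TCP 425.8,91.6,158.6)',y,aty(287.8,183.7,y),aty(328.5,189.75,y))
snap('side','side6');snap('top','top6')
for n in('side4','side5','side6'):
  d=abs(cv2.imread(f'pics/{n}.png').astype(int)-cv2.imread('pics/side0.png')).sum(2)
  for u in(265,272,279,286,293,300): print(n,u,np.where(d[:,u]>90)[0][-6:],end=' ')
  print()
"
```

```text
plate(TCP 469,92,170) [(92, array([474.3,  92. , 173.6])), (130, array([477.8, 130. , 203.1])), (160, array([480.4, 160. , 226.4])), (187, array([482.9, 187. , 247.3]))]
tips(TCP 425.8,91.6,158.6) 80 [469.7  80.  153.2] [370.4  80.  137.6]
tips(TCP 425.8,91.6,158.6) 91 [470.7  91.  161.9] [373.1  91.  146.6]
tips(TCP 425.8,91.6,158.6) 100 [471.6 100.  169.1] [375.3 100.  153.9]
side4 265 [209 210 211 212 213 216] side4 272 [174 175 176 177 178 202] side4 279 [178 179 203 204 205 206] side4 286 [228 229 230 231 232 233] side4 293 [245 246 247 248 249 250] side4 300 [245 246 247 248 249 250] 
side5 265 [208 209 210 211 212 213] side5 272 [184 186 187 188 189 190] side5 279 [194 195 203 204 205 206] side5 286 [227 228 229 230 231 232] side5 293 [245 246 247 248 249 250] side5 300 [285 286 287 288 289 290] 
side6 265 [207 208 209 210 211 212] side6 272 [184 187 188 189 190 191] side6 279 [195 200 203 204 205 206] side6 286 [228 229 230 231 232 233] side6 293 [250 251 259 260 261 262] side6 300 [286 287 288 289 290 291]
```

The images put the tips about 20 mm higher than nominal, so I'll carry on down by feel.

{"op": "play_rows", "data": {"commands": [{"x": 0,"y": 0,"z": 0.001,"twist": 0},{"x": 0,"y": 0,"z": 0.002,"twist": 0},{"x": 0,"y": 0,"z": 0.003,"twist": 0},{"x": 0,"y": 0,"z": 0.004,"twist": 0},{"x": 0,"y": 0,"z": 0.005,"twist": 0},{"x": 0,"y": 0,"z": 0.006,"twist": 0},{"x": 0,"y": 0,"z": 0.007,"twist": 0},{"x": 0,"y": 0,"z": 0.007,"twist": 0}]}}

```text
time: 7.8
tool_pos: [469.4, 91.6, 100.3]
tcp_rot: [3.142, -0.0, 2.966]
contact_force: [-0.1, -0.3, -0.1]
grip_width: 0.4
finger_force: 0.0
```

{"op": "play_rows", "data": {"commands": [{"x": 0,"y": 0,"z": 0.001,"twist": 0},{"x": 0,"y": 0,"z": 0.002,"twist": 0},{"x": 0,"y": 0,"z": 0.003,"twist": 0},{"x": 0,"y": 0,"z": 0.004,"twist": 0},{"x": 0,"y": 0,"z": 0.004,"twist": 0},{"x": 0,"y": 0,"z": 0.005,"twist": 0},{"x": 0,"y": 0,"z": 0.005,"twist": 0},{"x": 0,"y": 0,"z": 0.005,"twist": 0}]}}

```text
time: 8.6
tool_pos: [469.5, 91.6, 95.4]
tcp_rot: [3.141, 0.0, 2.966]
contact_force: [-0.4, 0.1, 0.8]
grip_width: 0.6
finger_force: 0.0
```

{"op": "play_rows", "data": {"commands": [{"x": 0,"y": 0,"z": 0.001,"twist": 0},{"x": 0,"y": 0,"z": 0.002,"twist": 0},{"x": 0,"y": 0,"z": 0.003,"twist": 0},{"x": 0,"y": 0,"z": 0.004,"twist": 0},{"x": 0,"y": 0,"z": 0.004,"twist": 0},{"x": 0,"y": 0,"z": 0.004,"twist": 0},{"x": 0,"y": 0,"z": 0.004,"twist": 0},{"x": 0,"y": 0,"z": 0.004,"twist": 0}]}}

```text
time: 9.4
tool_pos: [469.6, 91.6, 91.5]
tcp_rot: [3.141, 0.0, 2.966]
contact_force: [0.1, 0.0, -0.1]
grip_width: 0.7
finger_force: 0.0
```

```bash
python3 -c "
from go import *
go([-114,-75,100],np.pi-.17)
snap('side','side7');snap('top','top7')
def df(a,b,s): return abs(cv2.imread(f'pics/{a}.png').astype(int)-cv2.imread(f'pics/{b}.png')).sum(2)[s].mean().round(1)
L=np.s_[180:235,185:250]; print([df('side0',n,L) for n in('side4','side5','side6','side7')])
L=np.s_[115:180,210:280]; print([df('top0',n,L) for n in('top5','top6','top7')])"
```

```text
target [469.7  91.8 100. ] shift [-0.      0.0002 -0.0085] twist -0.3 now [469.6  91.6  91.5] [3.141 0.    2.966] [ 0.1  0.  -0.1] 9.4
[np.float64(39.0), np.float64(39.8), np.float64(39.6), np.float64(37.4)]
[np.float64(26.2), np.float64(26.4), np.float64(26.6)]
```

{"op": "play_rows", "data": {"commands": [{"x": 0,"y": 0,"z": -0.01,"twist": 0},{"x": -0.004,"y": 0,"z": -0.014,"twist": 0},{"x": -0.008,"y": 0,"z": -0.014,"twist": 0},{"x": -0.008,"y": 0,"z": -0.008,"twist": 0},{"x": -0.008,"y": 0,"z": -0.005,"twist": 0},{"x": -0.008,"y": 0,"z": -0.003,"twist": 0},{"x": -0.008,"y": 0,"z": 0,"twist": 0},{"x": -0.008,"y": 0,"z": 0,"twist": 0}]}}

```text
time: 10.3
tool_pos: [477.0, 90.2, 90.8]
tcp_rot: [-3.141, -0.001, 2.966]
contact_force: [-0.7, 0.4, 0.1]
grip_width: 0.4
finger_force: 0.0
```

```bash
python3 -c "
from go import *
go([-106,-75,100],np.pi-.17)
snap('side','side8');snap('top','top8')
a=cv2.imread('pics/side8.png')[120:220,225:325];b=cv2.imread('pics/side3.png')[150:220,255:355]
cv2.imwrite('pics/i.png',np.hstack([cv2.resize(a,(400,400),interpolation=2),cv2.resize(b,(400,400),interpolation=2)]))"
```

```text
target [477.5  90.5 100. ] shift [-0.0005  0.0003 -0.0092] twist -0.3 now [477.   90.2  90.8] [-3.141e+00 -1.000e-03  2.966e+00] [-0.7  0.4  0.1] 10.3
```

View pics/i.png

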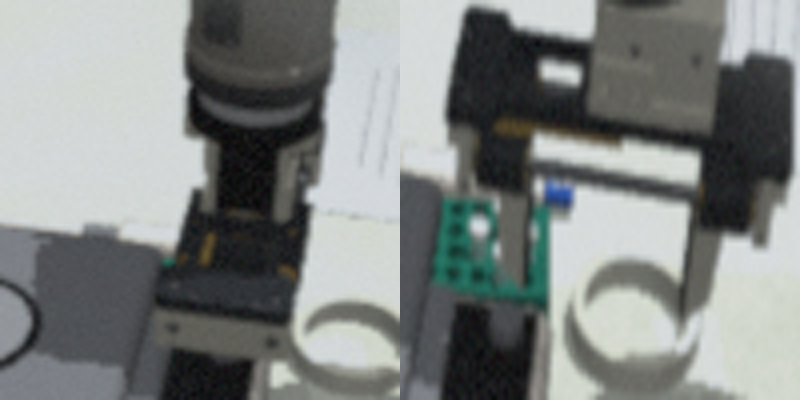

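The left crop shows the gripper body over the button, with its end plate at (215,335). The right crop confirms the earlier tip ended short of the button, at (520,285) against (515,325). I'll keep going down by feel.

{"op": "play_rows", "data": {"commands": [{"x": 0,"y": 0,"z": 0.001,"twist": 0},{"x": 0,"y": 0,"z": 0.002,"twist": 0},{"x": 0,"y": 0,"z": 0.003,"twist": 0},{"x": 0,"y": 0,"z": 0.004,"twist": 0},{"x": 0,"y": 0,"z": 0.005,"twist": 0},{"x": 0,"y": 0,"z": 0.005,"twist": 0},{"x": 0,"y": 0,"z": 0.005,"twist": 0},{"x": 0,"y": 0,"z": 0.005,"twist": 0}]}}

```text
time: 11.2
tool_pos: [477.6, 90.2, 86.5]
tcp_rot: [3.141, 0.0, 2.966]
contact_force: [-1.6, -0.3, 4.2]
grip_width: 0.7
finger_force: 2.0
```

Contact at 4 N. I'll press 1.5 mm more.

{"op": "play_rows", "data": {"commands": [{"x": 0,"y": 0,"z": 0.0005,"twist": 0},{"x": 0,"y": 0,"z": 0.001,"twist": 0},{"x": 0,"y": 0,"z": 0.0015,"twist": 0},{"x": 0,"y": 0,"z": 0.0015,"twist": 0},{"x": 0,"y": 0,"z": 0.0015,"twist": 0},{"x": 0,"y": 0,"z": 0.0015,"twist": 0},{"x": 0,"y": 0,"z": 0.0015,"twist": 0},{"x": 0,"y": 0,"z": 0.0015,"twist": 0}]}}

```text
time: 12.0
tool_pos: [477.6, 90.2, 85.1]
tcp_rot: [3.141, 0.0, 2.966]
contact_force: [-1.1, 0.8, 6.1]
grip_width: 0.5
finger_force: 2.5
```

```bash
python3 -c "
from go import *
go([-106,-75,100],np.pi-.17)
snap('side','side9');snap('top','top9')
def df(a,b,s): return abs(cv2.imread(f'pics/{a}.png').astype(int)-cv2.imread(f'pics/{b}.png')).sum(2)[s].mean().round(1)
L=np.s_[180:235,185:250]; print([df('side8',n,L) for n in('side7','side9')])
L=np.s_[115:180,210:280]; print([df('top8',n,L) for n in('top7','top9')])"
```

```text
target [477.5  90.5 100. ] shift [ 0.0001  0.0002 -0.0149] twist -0.3 now [477.6  90.2  85.1] [3.141 0.    2.966] [-1.1  0.8  6.1] 12.0
[np.float64(7.9), np.float64(48.3)]
[np.float64(8.1), np.float64(23.1)]
```

The lid has moved: it popped. So the tips are about 2 mm above the reported TCP. I'll back up and forward, then go to the middle of the lip.

{"op": "play_rows", "data": {"commands": [{"x": 0.002,"y": 0,"z": -0.01,"twist": 0},{"x": 0.012,"y": 0,"z": -0.025,"twist": 0},{"x": 0.02,"y": 0,"z": -0.045,"twist": 0},{"x": 0.02,"y": 0.02,"z": -0.045,"twist": 0},{"x": 0.02,"y": 0.04,"z": -0.045,"twist": 0},{"x": 0.02,"y": 0.06,"z": -0.045,"twist": 0},{"x": 0.02,"y": 0.075,"z": -0.045,"twist": 0},{"x": 0.02,"y": 0.075,"z": -0.045,"twist": 0}]}}

```text
time: 12.9
tool_pos: [470.8, 168.9, 129.9]
tcp_rot: [3.141, -0.0, 2.968]
contact_force: [0.6, -0.7, -0.1]
grip_width: 0.9
finger_force: 0.0
```

```bash
cat > lid.py <<'E'
from go import *
H=np.array([132,122.])
def top(th,x,y,z=146):   # point fixed on lid (machine coords when shut) at angle th
    c,s=np.cos(th),np.sin(th); dx,dz=x-H[0],z-H[1]
    return W(P,[H[0]+c*dx+s*dz,y,H[1]-s*dx+c*dz])
def angle(n):   # photometric match of the lid top from the shut picture
    ref=cv2.imread(f'pics/{n}0.png'); img=cv2.imread(f'pics/{n}L.png'); c0=dict(top=T,side=S)[n]
    xs,ys=np.meshgrid(np.arange(-25,115,2.),np.arange(-20,95,2.))
    pt=list(zip(xs.ravel(),ys.ravel()))
    mp=lambda im,th:cv2.remap(im,np.float32([[proj(c0,top(th,*p)) for p in pt]]),None,1).astype(float)[0].mean(1)
    r=mp(ref,0); A=np.arange(0,1.85,.03); s=[np.corrcoef(r,mp(img,a))[0,1] for a in A]; i=int(np.argmax(s)); return round(A[i],2),round(s[i],2)
def chk():
    for n in('side','top'): snap(n,n+'L'); print(n,angle(n))
E
python3 -c "
from lid import *
go([-100,0,122],np.pi-.17); chk()"
```

```text
target [496.1 163.4 122. ] shift [-0.026  -0.0011  0.0079] twist -0.2 now [470.8 168.9 129.9] [ 3.141 -0.     2.968] [ 0.6 -0.7 -0.1] 12.9
side (np.float64(0.18), np.float64(0.84))
top (np.float64(0.18), np.float64(0.68))
```

Both views give a lid angle of 0.18. I'll approach the lip slowly.

{"op": "play_rows", "data": {"commands": [{"x": -0.01,"y": 0,"z": 0.008,"twist": 0},{"x": -0.02,"y": 0,"z": 0.008,"twist": 0},{"x": -0.03,"y": 0,"z": 0.008,"twist": 0},{"x": -0.034,"y": 0,"z": 0.008,"twist": 0},{"x": -0.036,"y": 0,"z": 0.008,"twist": 0},{"x": -0.038,"y": 0,"z": 0.008,"twist": 0},{"x": -0.04,"y": 0,"z": 0.008,"twist": 0},{"x": -0.04,"y": 0,"z": 0.008,"twist": 0}]}}

```text
time: 13.8
tool_pos: [510.3, 160.6, 122.0]
tcp_rot: [3.141, 0.0, 2.966]
contact_force: [0.3, 0.2, 0.5]
grip_width: 0.4
finger_force: 0.0
```

{"op": "play_rows", "data": {"commands": [{"x": -0.0005,"y": 0,"z": 0,"twist": 0},{"x": -0.001,"y": 0,"z": 0,"twist": 0},{"x": -0.0015,"y": 0,"z": 0,"twist": 0},{"x": -0.002,"y": 0,"z": 0,"twist": 0},{"x": -0.0025,"y": 0,"z": 0,"twist": 0},{"x": -0.003,"y": 0,"z": 0,"twist": 0},{"x": -0.003,"y": 0,"z": 0,"twist": 0},{"x": -0.003,"y": 0,"z": 0,"twist": 0}]}}

```text
time: 14.6
tool_pos: [513.0, 160.0, 121.9]
tcp_rot: [3.142, -0.0, 2.966]
contact_force: [0.1, 0.9, 0.3]
grip_width: 0.5
finger_force: 0.2
```

{"op": "play_rows", "data": {"commands": [{"x": -0.0005,"y": 0,"z": 0,"twist": 0},{"x": -0.001,"y": 0,"z": 0,"twist": 0},{"x": -0.0015,"y": 0,"z": 0,"twist": 0},{"x": -0.002,"y": 0,"z": 0,"twist": 0},{"x": -0.0025,"y": 0,"z": 0,"twist": 0},{"x": -0.0025,"y": 0,"z": 0,"twist": 0},{"x": -0.0025,"y": 0,"z": 0,"twist": 0},{"x": -0.0025,"y": 0,"z": 0,"twist": 0}]}}

```text
time: 15.4
tool_pos: [513.1, 160.0, 121.3]
tcp_rot: [-3.141, -0.005, 2.967]
contact_force: [-8.1, 2.2, 1.8]
grip_width: 0.2
finger_force: 4.5
```

Contact at 8 N with no gripping. I'll ease off slightly and go up along the lip's arc, the finger rising a little faster so friction helps.

{"op": "play_rows", "data": {"commands": [{"x": 0.0005,"y": 0,"z": -0.003,"twist": 0},{"x": 0.0,"y": 0,"z": -0.008,"twist": 0},{"x": -0.0005,"y": 0,"z": -0.013,"twist": 0},{"x": -0.0015,"y": 0,"z": -0.018,"twist": 0},{"x": -0.0025,"y": 0,"z": -0.022,"twist": 0},{"x": -0.0035,"y": 0,"z": -0.026,"twist": 0},{"x": -0.0045,"y": 0,"z": -0.03,"twist": 0},{"x": -0.0055,"y": 0,"z": -0.03,"twist": 0}]}}

```text
time: 16.2
tool_pos: [520.9, 158.6, 152.5]
tcp_rot: [3.141, -0.0, 2.966]
contact_force: [-6.3, 1.4, 1.5]
grip_width: 0.5
finger_force: 3.1
```

```bash
python3 -c "
from lid import *
go([-75,0,122],np.pi-.17); chk()"
```

```text
target [520.8 159.1 122. ] shift [0.0002 0.0005 0.0305] twist -0.3 now [520.9 158.6 152.5] [ 3.141 -0.     2.966] [-6.3  1.4  1.5] 16.2
side (np.float64(0.33), np.float64(0.73))
top (np.float64(0.36), np.float64(0.25))
```

{"op": "play_rows", "data": {"commands": [{"x": -0.0025,"y": 0,"z": -0.009,"twist": 0},{"x": -0.0055,"y": 0,"z": -0.018,"twist": 0},{"x": -0.009,"y": 0,"z": -0.026,"twist": 0},{"x": -0.0125,"y": 0,"z": -0.035,"twist": 0},{"x": -0.0165,"y": 0,"z": -0.043,"twist": 0},{"x": -0.021,"y": 0,"z": -0.051,"twist": 0},{"x": -0.0255,"y": 0,"z": -0.058,"twist": 0},{"x": -0.03,"y": 0,"z": -0.065,"twist": 0}]}}

```text
time: 17.1
tool_pos: [551.0, 153.3, 217.5]
tcp_rot: [3.141, 0.0, 2.966]
contact_force: [-0.7, 0.9, -1.6]
grip_width: 0.4
finger_force: 0.4
```

```bash
python3 -c "
from lid import *
go([-45,0,122],np.pi-.17); chk()"
```

```text
target [550.3 154.1 122. ] shift [0.0008 0.0006 0.0955] twist -0.3 now [551.  153.3 217.5] [3.141 0.    2.966] [-0.7  0.9 -1.6] 17.1
side (np.float64(0.63), np.float64(0.67))
top (np.float64(1.47), np.float64(0.2))
```

{"op": "play_rows", "data": {"commands": [{"x": -0.005,"y": 0,"z": -0.007,"twist": 0},{"x": -0.0105,"y": 0,"z": -0.014,"twist": 0},{"x": -0.016,"y": 0,"z": -0.02,"twist": 0},{"x": -0.022,"y": 0,"z": -0.027,"twist": 0},{"x": -0.028,"y": 0,"z": -0.033,"twist": 0},{"x": -0.034,"y": 0,"z": -0.039,"twist": 0},{"x": -0.0405,"y": 0,"z": -0.044,"twist": 0},{"x": -0.047,"y": 0,"z": -0.049,"twist": 0}]}}

```text
time: 18.0
tool_pos: [597.4, 145.2, 266.4]
tcp_rot: [3.141, 0.0, 2.966]
contact_force: [-1.0, 1.3, -0.5]
grip_width: 0.7
finger_force: 0.3
```

```bash
python3 -c "
from lid import *
go([0,0,266],np.pi-.17); chk()"
```

```text
target [594.7 146.4 266. ] shift [0.0029 0.0008 0.0004] twist -0.3 now [597.4 145.2 266.4] [3.141 0.    2.966] [-1.   1.3 -0.5] 18.0
side (np.float64(0.96), np.float64(0.3))
top (np.float64(0.27), np.float64(0.22))
```

{"op": "play_rows", "data": {"commands": [{"x": -0.009,"y": 0,"z": -0.006,"twist": 0},{"x": -0.018,"y": 0,"z": -0.011,"twist": 0},{"x": -0.027,"y": 0,"z": -0.016,"twist": 0},{"x": -0.036,"y": 0,"z": -0.02,"twist": 0},{"x": -0.045,"y": 0,"z": -0.024,"twist": 0},{"x": -0.054,"y": 0,"z": -0.027,"twist": 0},{"x": -0.063,"y": 0,"z": -0.03,"twist": 0},{"x": -0.072,"y": 0,"z": -0.033,"twist": 0}]}}

```text
time: 18.9
tool_pos: [667.9, 132.6, 298.8]
tcp_rot: [-3.141, -0.0, 2.966]
contact_force: [-0.1, 0.7, -0.7]
grip_width: 0.9
finger_force: 0.0
```

{"op": "play_rows", "data": {"commands": [{"x": -0.005,"y": 0,"z": -0.001,"twist": 0},{"x": -0.01,"y": 0,"z": -0.002,"twist": 0},{"x": -0.01,"y": 0,"z": -0.002,"twist": 0},{"x": -0.01,"y": 0,"z": -0.002,"twist": 0},{"x": -0.01,"y": 0,"z": -0.002,"twist": 0},{"x": -0.01,"y": 0,"z": -0.002,"twist": 0},{"x": -0.01,"y": 0,"z": -0.002,"twist": 0},{"x": -0.01,"y": 0,"z": -0.002,"twist": 0}]}}

```text
time: 19.7
tool_pos: [677.5, 131.0, 301.0]
tcp_rot: [3.141, 0.0, 2.966]
contact_force: [0.7, 0.1, -0.1]
grip_width: 0.6
finger_force: 0.0
```

```bash
python3 -c "
from lid import *
go([85,0,300],np.pi-.17); chk()"
```

```text
target [678.5 132.1 300. ] shift [-0.0008  0.0013  0.001 ] twist -0.3 now [677.5 131.  301. ] [3.141 0.    2.966] [ 0.7  0.1 -0.1] 19.7
side (np.float64(1.68), np.float64(0.39))
top (np.float64(1.08), np.float64(0.22))
```

Past the balance point with no contact. I'll retreat straight forward and wait.

{"op": "play_rows", "data": {"commands": [{"x": 0.01,"y": 0,"z": 0,"twist": 0},{"x": 0.025,"y": 0,"z": 0,"twist": 0},{"x": 0.045,"y": 0,"z": 0,"twist": 0},{"x": 0.07,"y": 0,"z": 0,"twist": 0},{"x": 0.1,"y": 0,"z": 0,"twist": 0},{"x": 0.13,"y": 0,"z": 0,"twist": 0},{"x": 0.15,"y": 0,"z": 0,"twist": 0},{"x": 0.15,"y": 0,"z": 0,"twist": 0}]}}

```text
time: 20.6
tool_pos: [528.0, 157.7, 302.0]
tcp_rot: [3.141, 0.001, 2.968]
contact_force: [-0.6, 0.2, 0.2]
grip_width: 0.3
finger_force: 0.0
```

{"op": "play_rows", "data": {"commands": [{"x": 0,"y": 0,"z": 0,"twist": 0},{"x": 0,"y": 0,"z": 0,"twist": 0},{"x": 0,"y": 0,"z": 0,"twist": 0},{"x": 0,"y": 0,"z": 0,"twist": 0},{"x": 0,"y": 0,"z": 0,"twist": 0},{"x": 0,"y": 0,"z": 0,"twist": 0},{"x": 0,"y": 0,"z": 0,"twist": 0},{"x": 0,"y": 0,"z": 0,"twist": 0}]}}

```text
time: 21.4
tool_pos: [529.9, 157.1, 300.9]
tcp_rot: [3.142, 0.0, 2.966]
contact_force: [-0.4, -0.2, -0.2]
grip_width: 0.7
finger_force: 0.0
```

```bash
python3 -c "
from lid import *
import shutil
chk(); [shutil.copy(f'pics/{n}L.png',f'pics/{n}M.png') for n in('side','top')]"
```

```text
side (np.float64(1.68), np.float64(0.38))
top (np.float64(1.74), np.float64(0.15))
```

{"op": "play_rows", "data": {"commands": [{"x": 0,"y": 0,"z": 0,"twist": 0},{"x": 0,"y": 0,"z": 0,"twist": 0},{"x": 0,"y": 0,"z": 0,"twist": 0},{"x": 0,"y": 0,"z": 0,"twist": 0},{"x": 0,"y": 0,"z": 0,"twist": 0},{"x": 0,"y": 0,"z": 0,"twist": 0},{"x": 0,"y": 0,"z": 0,"twist": 0},{"x": 0,"y": 0,"z": 0,"twist": 0}]}}

```text
time: 22.3
tool_pos: [529.9, 157.1, 300.9]
tcp_rot: [3.142, 0.0, 2.966]
contact_force: [0.9, -0.4, 0.1]
grip_width: 0.7
finger_force: 0.0
```

```bash
python3 -c "
from lid import *
chk()
for n in('side','top'):
  d=abs(cv2.imread(f'pics/{n}L.png').astype(int)-cv2.imread(f'pics/{n}M.png')).sum(2); print(n,(d>80).sum(),d.mean())
im=cv2.imread('pics/sideL.png')
# lid-shut area now shows the open bowl; outline of open lid predicted
for th in(1.3,1.6,1.8): print(th,[np.round(proj(S,top(th,x,y,z)),0) for x,y,z in((-58,100,146),(-58,-100,146),(-75,45,130),(110,100,146))])"
```

```text
side (np.float64(1.68), np.float64(0.38))
top (np.float64(1.74), np.float64(0.15))
side 0 4.9874013264973955
top 0 5.7574513753255205
1.3 [array([161., 163.]), array([197., 112.]), array([182., 142.]), array([153., 223.])]
1.6 [array([132., 159.]), array([172., 109.]), array([151., 136.]), array([151., 224.])]
1.8 [array([114., 161.]), array([158., 112.]), array([132., 137.]), array([150., 226.])]
```

```bash
python3 -c "
from lid import *
d=abs(cv2.imread('pics/sideL.png').astype(int)-cv2.imread('pics/side0.png')).sum(2)
for v in(125,140,155,163): u=np.where(d[v,60:330]>100)[0]+60; print(v,u[:3],u[-2:])
for th in(1.4,1.6,1.8):
  print(th,[(round(float(proj(S,top(th,-58,y))[0])),round(float(proj(S,top(th,-58,y))[1]))) for y in(100,50,0,-50,-100)])"
```

```text
125 [151 152 155] [280 281]
140 [134 135 136] [276 277]
155 [123 124 125] [183 184]
163 [119 120 121] [186 187]
1.4 [(151, 160), (162, 146), (172, 133), (181, 121), (189, 110)]
1.6 [(132, 159), (144, 144), (154, 132), (164, 120), (172, 109)]
1.8 [(114, 161), (127, 147), (138, 134), (148, 122), (158, 112)]
```

The lid's edge matches 1.8 rad and it is at rest. Handing in.

```bash
python3 -c "
from plant import bot
print(bot.close_job())"
```

```text
the job is handed in; nothing more can be done
None
```

I pressed the release button and pushed the lid up past its balance point. In the last pictures it leans back on its stop at about 1.8 rad and at rest, with the arm clear; the job is handed in, but no verdict came back.

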